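# Set the stop screw of a solar-panel frame clamp

## Task

Set the stop of the blue panel-frame clamp with the silver setting block: take the block from its wooden cradle, slide it under the stop right up to the steel fence, and with the yellow T-handled driver turn the red-headed stop screw clockwise until the white spring tip just drags on the block, that is, pressed in about 3 mm. Then draw the block back out against that drag until it is wholly clear of the tip, and leave it lying flat on the clamp's grey plate with the driver standing on the screw head. Leave everything else on the table alone.

Things in the scene. Friction and masses are not known exactly. Their poses are not given: they have to be found in the camera images.
- fixture: The clamp, fixed. Origin on the screw axis at table height; x points away from the robot to the fence, y left, z up. Grey plate x -160 to +70 mm, 130 mm wide, top at z 12 mm. Blue bridge x -28 to +28 mm: posts leave a passage 46 mm wide along x; beam z 86 to 108 mm. The block goes through this passage from the robot's side.
- fence (a point): Middle of the fence's face, at plate height: a steel bar across the clamp's plate, 30 mm tall, 50 mm beyond the screw axis. The block's front end goes against it; the block's centre is then 30 mm on the robot's side of the screw axis and 82 mm of it stick out of the bridge towards the robot. Axes as the clamp's.
- block_center (a point): Centre of the silver setting block, 160 (x) x 32 (y) x 45 mm high, about 0.6 kg. Starts flat in the wooden cradle, underside 10 mm above the table. The cradle's cheeks (30 mm tall) enclose its last 45 mm at both ends with 3 mm play: take it there at its middle and lift straight up. The lower brass block (30 mm) is not used.
- driver_grip (a point): Centre of the driver's yellow T-handle: bar 56 mm long (x), 14 mm thick (y), 22 mm high, 101 mm above the driver's lower end. The driver (0.25 kg, z up) starts standing on its hexagon socket (33 mm across flats, 26 mm deep, 45 mm outside) on the table, on the other side of the clamp from the cradle. Two socket flats are square to x.
- screw_head (a point): Top centre of the screw's red hexagon head: 30 mm across flats for its lower 14 mm, then tapering to 20 mm over 12 mm. x is square to two flats: the socket fits when the x of driver and head differ by a multiple of 60 degrees, give or take about 10. Seated, the driver's lower end is on the steel collar 26 mm below this point. Sinks and turns with the screw.
- screw (a joint): Turn of the stop screw, rad, growing clockwise seen from above; range 0 to 6. It lowers the stop 16 mm a turn (2.55 mm a rad): the free tip is 54 mm minus 2.55 mm times this above the plate, so it meets the 45 mm block at 3.53 and is pressed in 3 mm at 4.71. Starts at 1.6 to 2.8. Takes about 0.1 N m and stays where left.
- plunger (a joint): How far the white spring tip is pushed up into the screw, m, 0 (hanging free) to 0.008. Spring about 0.7 N per mm plus 0.7 N. 8 mm of orange sleeve show between the white tip and the steel barrel above it, less as it is pushed in.
- tip (a point): Lowest point of the white spring tip (ball 14 mm across), on the screw axis below the bridge.
Not all that is in view belongs to the job. Of the things shaped like the part that bears block_center, the aluminium one is meant.

How it is judged:
By the outcome, as a careful person would: the job done as asked, in the order asked, and still so for the second after the job is handed in, with the robot touching nothing.
It also fails if it takes over 70 s, if anything falls off the work surface, if the arm or the gripper's body presses on something with over 40 N, if the wrist force passes 120 N, or if a joint passes its speed limit or range.

## Robot

A 6-joint arm with a two-finger parallel gripper is mounted at the origin on the work surface. World frame = base frame: x ahead of the robot, y to its left, z up, the work surface at z = 0. Lengths are in mm, angles in rad, forces in N, time in s.
With the tool pointing down it reaches from about 350 to 975 mm from the base axis. Payload 7.1 kg.
Tool frame: the origin (TCP) lies midway between the tips of the shut fingers; the grasp point (between the pads) lies pinch_z behind it (pinch_z is the distance from the TCP to the grasp point, in mm); z points along the fingers, y is the line along which they close (so a half turn about z gives the same grasp; the last joint's range is limited). The gripper opens to 88 mm and grips with 3 to 60 N. Pads are 20 mm wide; open, the fingers measure 115 mm over their backs; the gripper's body (75 mm by 178 mm) begins 61 mm behind the grasp point.
Start: joints at [-1.193, 0.423, 1.63, -0, 1.089, -0.019], TCP at [241.559, -576.415, 201.875] pointing down, gripper open.
Joint ranges: [-3, 3], [-0.9, 2.11], [0.09, 2.58], [-1.31, 4.45], [0.11, 2.69], [-2.54, 2.54]. Speed limits (rad/s): [2.39, 2.39, 3.01, 3.14, 3.14, 3.14].

## Interface

Orientations are given as a rotation vector (axis times angle).
In Python, from workcell import get_obs, get_image, close_job, pinch_z gives the robot as it stands.
- The arm moves only by the tool jog_arm, never from a script. Its argument "commands" is a list of rows, each a list of 3 entries, a list of its own where there are three numbers: the gripper command: -1 is shut, 1 is fully open, values between are in proportion, then the shift along the tool's x, y, z as a fraction of full scale, then the turn, a rotation vector about the tool's x, y, z as a fraction of full scale. In form: [[gripper, [tx, ty, tz], [rx, ry, rz]], ...]. A call has 1 to 10 rows; each row shifts and turns the commanded pose from where the row before left it, along the tool's axes as they then stand; what a row does not reach is not made up. Full scale, the value 1, is 0.1 m for a shift and 45 degrees for a turn. A row lasts 1/10 s, in which the tool goes at most 50 mm and 8.59 degrees, less where a joint would pass 70% of its speed; a pose out of reach is approached as far as the arm can. A call with a number of a shift or a turn outside -1 to 1 is refused whole. A call with a gripper value outside its range is refused whole. The fingers move at their own pace and stop on an object; the grip force is fixed at half the most. Time passes only in rows, so rows that do not move let the fingers close. It gives the time, the measured TCP pose, the force, the opening and the grip force at its end, in the units of the state.
- get_obs(): the state, without advancing time (a new reading comes with each control period).
- get_image(name): name is "scene" or "top"; returns a dict with "image" (420x560x3 uint8, blue, green, red), "z_map" (420x560 float32, mm along the optical axis (not along the pixel's ray), 0 where there is no reading), "intrinsics" (3x3 intrinsics, pixels), "k1" (the pictures are not rectified: a ray, as slopes to the right and down, at radius r is drawn at 1 + k1 r^2 times it, then the intrinsics apply), "eye" and "orientation" of the camera in the world. Camera axes: x right, y down, z forward; pixel columns grow to the right and rows downward; lengths in mm; the calibration is good to about 2 mm. A picture is of the moment at which its call begins.
- close_job(): hands the job in; it is judged then, once.
The state is a dict: "t": time; "qpos": joint angles; "qvel": joint speeds; "joint_torque": joint torques, N m; "ee_pos": TCP position; "orientation": TCP orientation; "ft_force": force on the tool from outside, world axes, zero at the start; "moment": the same for the moment, N m; "width": finger opening in mm; "grasp_force": force on a finger pad.
Only numpy, scipy, OpenCV 4.12 (cv2) and the standard library are available. Lean on these libraries where they do the work, as an engineer would, in place of code of your own. Each camera call takes 0.05 s, during which the arm holds its last target. There are 200 camera calls.

## Working session

There is one attempt and no reset: what is moved stays moved. The work goes in short steps, Python scripts to look and compute and a tool call to move; the robot and the scene stay as the last step left them, time stands still between calls to the robot, and variables do not carry over. Pictures are saved under pics/ and viewed, at most 10 in all, crops included, and the job is handed in when it is done.

Besides the shell and the picture viewer there is one more tool, called as name(argument=value, ...), one argument or row to a line, values as JSON. jog_arm: Moves the arm, as the interface text tells. Its arguments: {"type":"object","properties":{"commands":{"type":"array","items":{"type":"array"}}},"required":["commands"]}

```bash
mkdir -p pics
cat > h.py <<'E'
import numpy as np, cv2
from scipy.spatial.transform import Rotation as R
from workcell import get_obs, get_image, pinch_z
def rot(o):
    o=np.array(o,float)
    return o if o.shape==(3,3) else (R.from_rotvec(o).as_matrix() if o.size==3 else R.from_quat(o).as_matrix())
def cloud(d):
    K=np.array(d["intrinsics"]);h,w=d["z_map"].shape
    u,v=np.meshgrid(np.arange(w),np.arange(h))
    pts=np.stack([u,v],-1).reshape(-1,1,2).astype(np.float64)
    n=cv2.undistortPoints(pts,K,np.array([d["k1"],0,0,0.]))[:,0]
    z=d["z_map"].reshape(-1,1)
    P=np.hstack([n*z,z])@rot(d["orientation"]).T+np.array(d["eye"])
    return P.reshape(h,w,3), d["z_map"]>0
E
python3 - <<'E'
from h import *
print(get_obs(), pinch_z() if callable(pinch_z) else pinch_z)
for n in("scene","top"):
    d=get_image(n); print(n,d["eye"],d["orientation"],d["k1"],d["intrinsics"])
    np.save(f"pics/{n}0.npy",d,allow_pickle=True)
    cv2.imwrite(f"pics/{n}0.png",d["image"])
E
```

```text
{'t': 0.0, 'qpos': array([-1.19296673e+00,  4.23787176e-01,  1.63069844e+00, -1.25004745e-05,
        1.08861211e+00, -1.90273955e-02]), 'qvel': array([ 0.0007783 , -0.00061515,  0.00060516,  0.00154879,  0.00126979,
        0.00117924]), 'joint_torque': array([ 2.98685212e-03, -5.44613779e+01, -2.73661065e+01,  6.47639344e-02,
        2.27616483e-02, -1.18532676e-04]), 'ee_pos': array([ 241.36097692, -575.87023417,  201.13191737]), 'orientation': array([-3.07849524e+00, -6.19016108e-01,  4.38768041e-04]), 'ft_force': array([-0.52920706, -0.27404035, -0.30991903]), 'moment': array([-0.0147003 , -0.0363352 ,  0.02234742]), 'grasp_force': 0.0, 'width': 88.05651243307936} 18.700000000000003
scene [1120.53029364   25.52778727  848.02281397] [-1.77352165 -1.89063055  0.6758247 ] 0.00014107488385604254 [[394.53050891   0.         274.84935198]
 [  0.         394.53050891 217.10182385]
 [  0.           0.           1.        ]]
top [ 438.63174544  -16.7147064  1032.01831868] [-2.1929553   2.17297525 -0.07630527] -0.08289259787390071 [[381.39660946   0.         275.39967788]
 [  0.         381.39660946 208.17104029]
 [  0.           0.           1.        ]]
```

View pics/top0.png

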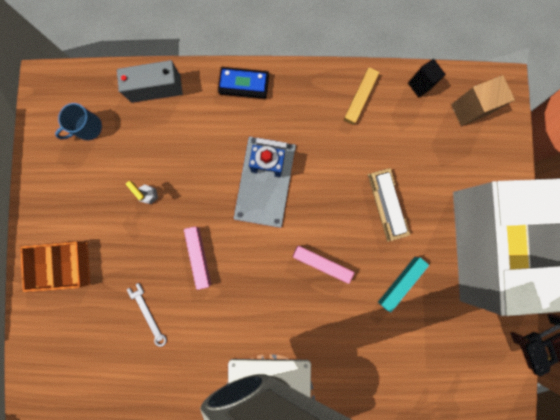

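View pics/scene0.png

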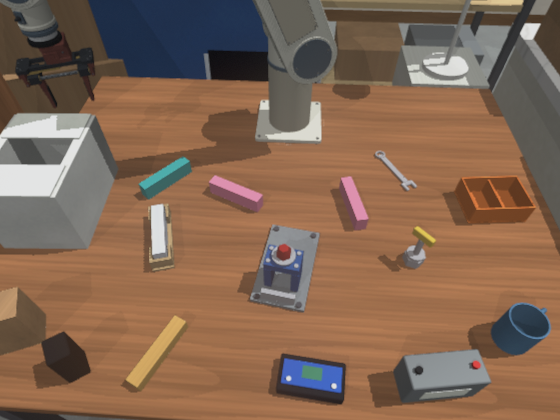

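The top view shows the clamp with its red screw head at (266,157), the silver block in its cradle at (391,205), and the driver at (140,190). The brass block lies apart at (362,95). Next I measure all of these with the depth maps.

Run:
```python
from h import *
ds={n:np.load(f"pics/{n}0.npy",allow_pickle=True).item() for n in("scene","top")}
C={n:cloud(ds[n]) for n in ds}
def sel(n,box,zr,hsv=None):
    P,ok=C[n];u0,u1,v0,v1=box;m=np.zeros(ok.shape,bool);m[v0:v1,u0:u1]=1
    H=cv2.cvtColor(ds[n]["image"],cv2.COLOR_BGR2HSV)
    m&=ok&(P[...,2]>zr[0])&(P[...,2]<zr[1])
    if hsv: m&=cv2.inRange(H,np.array(hsv[0]),np.array(hsv[1]))>0
    return P[m]
def rect(name,p):
    r=cv2.minAreaRect(p[:,:2].astype(np.float32)); 
    b=cv2.boxPoints(r);e=[b[1]-b[0],b[2]-b[1]];L=max(e,key=np.linalg.norm)
    print(name,len(p),"c",np.round(r[0],1),"size",np.round(r[1],1),"longdir deg",round(np.degrees(np.arctan2(L[1],L[0]))%180,2),"z med",np.round(np.median(p[:,2]),1),"mean",np.round(p.mean(0),1))
T=(0,0,0)
rect("plate top",sel("top",(225,305,125,235),(6,20)))
rect("plate scn",sel("scene",(240,330,215,315),(6,20)))
for n,b in(("top",(360,420,160,245)),("scene",(140,180,195,275))):
    rect("block "+n,sel(n,b,(49,65)))
    rect("cradle "+n,sel(n,b,(15,62)))
for n,b in(("top",(115,170,170,210)),("scene",(395,445,215,275))):
    rect("handle "+n,sel(n,b,(92,125),((18,120,100),(38,255,255))))
    rect("driver low "+n,sel(n,b,(15,80)))
for n,b in(("top",(245,290,140,180)),("scene",(260,305,235,275))):
    for h in(((0,120,60),(8,255,255)),((172,120,60),(180,255,255))):
        p=sel(n,b,(90,200),h)
        if len(p)>5: rect("red "+n,p); print(np.percentile(p[:,2],[5,50,90,98]))
    rect("beam "+n,sel(n,b,(98,112),((100,80,30),(130,255,255))))
# table height check
for n,b in(("top",(200,230,100,125)),("scene",(330,345,240,270))): rect("table "+n,sel(n,b,(-20,20)))
big=[]
for n,b in(("top",(240,295,130,185)),("scene",(250,320,235,275))):
    u0,u1,v0,v1=b; s=5 if n=="scene" else 6
    big.append(cv2.resize(ds[n]["image"][v0:v1,u0:u1],(400,400),interpolation=cv2.INTER_CUBIC))
cv2.imwrite("pics/crop0.png",np.hstack(big))
```

```text
plate top 2986 c [577.  23.] size [139.3 249.6] longdir deg 170.49 z med 11.0 mean [560.1  19.2  11.1]
plate scn 2554 c [586.6  17.9] size [130.3 232.1] longdir deg 170.72 z med 11.2 mean [591.7  23.5  11.4]
block top 783 c [ 525.9 -315.3] size [159.2  34.2] longdir deg 16.65 z med 54.0 mean [ 525.8 -314.7   54. ]
cradle top 1336 c [ 526.1 -315. ] size [183.1  56.1] longdir deg 15.89 z med 52.1 mean [ 524.9 -310.9   46.2]
block scene 644 c [ 527.5 -314.4] size [162.2  32.6] longdir deg 16.03 z med 53.7 mean [ 532.4 -312.5   53.7]
cradle scene 1213 c [ 495.4 -324.9] size [257.6  61.4] longdir deg 18.71 z med 51.2 mean [ 543.6 -307.2   44.5]
handle top 139 c [548.  334.7] size [54.6 14.8] longdir deg 41.76 z med 109.8 mean [547.9 333.8 108.9]
driver low top 208 c [547.1 332.1] size [43.5 47.9] longdir deg 175.3 z med 32.3 mean [547.2 327.2  33. ]
handle scene 212 c [550.1 335.7] size [55.5 15.9] longdir deg 45.54 z med 109.5 mean [552.5 335.3 106.9]
driver low scene 334 c [550.9 334.3] size [44.9 46.3] longdir deg 133.36 z med 33.1 mean [555.3 332.8  36.2]
red top 105 c [627.8   9.7] size [23.8 26.9] longdir deg 120.62 z med 142.8 mean [627.4   9.5 141.9]
[134.86524797 142.80404005 145.28671017 146.08463238]
beam top 283 c [629.5   9.8] size [82.3 56.5] longdir deg 80.53 z med 106.9 mean [624.4   8.8 106.6]
red scene 158 c [635.4  12.5] size [26.6 27.4] longdir deg 161.01 z med 140.3 mean [637.7  11.9 138.3]
[127.00896239 140.34439633 144.71392159 145.64914056]
beam scene 257 c [632.3  11.3] size [80.6 56.2] longdir deg 80.64 z med 107.1 mean [640.7  13.9 107. ]
table top 744 c [781.1 159. ] size [71.3 82.5] longdir deg 90.89 z med -0.8 mean [781.3 158.9  -0.8]
table scene 449 c [540.9 147.7] size [37.2 94.5] longdir deg 178.16 z med -0.8 mean [542.  147.6  -0.8]
```

View pics/crop0.png

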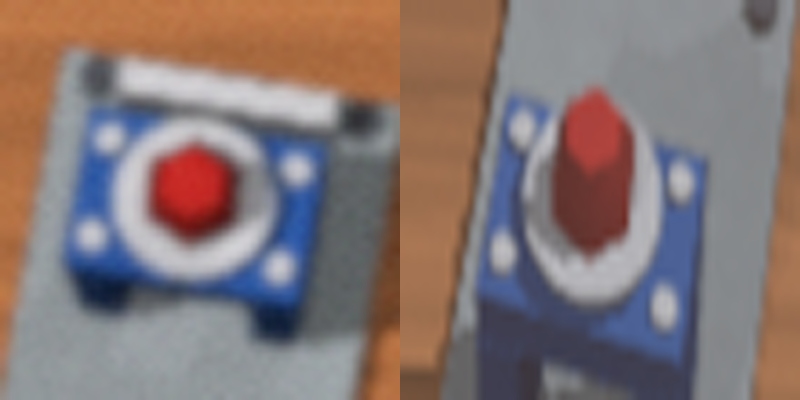

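Clamp yaw is about -9.4° with its axis near (631, 10.5). That agrees between the plate, the beam and both cameras. The crop shows a hexagon vertex pointing roughly up, at (195,137). Next: fit the hexagon angle and check for obstacles near the cradle.

```bash
cat > hexfit.py <<'E'
from h import *
from scipy.optimize import differential_evolution
def project(d,P):
    Rm=rot(d["orientation"]);p=(P-np.array(d["eye"]))@Rm
    return cv2.projectPoints(p,np.zeros(3),np.zeros(3),np.array(d["intrinsics"]),np.array([d["k1"],0,0,0.]))[0][:,0]
def hexpts(x,y,zt,a):
    P=[]
    for af,z in((20,0),(30,-12),(30,-26)):
        r=af/np.sqrt(3)
        for k in range(6):
            t=np.radians(a+30+60*k);P.append([x+r*np.cos(t),y+r*np.sin(t),zt+z])
    return np.array(P)
if __name__=="__main__":
  for n,b in(("top",(245,290,140,180)),("scene",(260,305,235,275))):
    d=np.load(f"pics/{n}0.npy",allow_pickle=True).item()
    I=d["image"].astype(float);red=np.clip((I[...,2]-1.0*np.maximum(I[...,0],I[...,1]))/ (60),0,1)
    u0,u1,v0,v1=b;m=cv2.resize(red[v0:v1,u0:u1],None,fx=8,fy=8,interpolation=cv2.INTER_LINEAR)
    def ren(p):
        q=cv2.convexHull(project(d,hexpts(*p)).astype(np.float32))
        im=np.zeros(m.shape,np.uint8);cv2.fillPoly(im,[np.int32(np.round(((q-[u0,v0])+.5)*8-.5))],255)
        return cv2.GaussianBlur(im,(0,0),5)/255.
    f=lambda p:((ren(p)-m)**2).mean()
    best=[]
    for a0 in range(-30,30,5):
        r=differential_evolution(lambda p:f(p),[(622,640),(2,20),(141,150),(a0,a0+5)],maxiter=25,popsize=8,seed=1)
        best.append((round(r.fun,5),np.round(r.x,1)))
    print(n); [print(*z) for z in sorted(best,key=lambda t:t[0])[:4]]
E
python3 hexfit.py
python3 - <<'E'
from h import *
for n in("top","scene"):
    d=np.load(f"pics/{n}0.npy",allow_pickle=True).item();P,ok=cloud(d);p=P[ok]
    for lo,hi in((60,120),(120,260)):
        m=(p[:,2]>lo)&(p[:,2]<hi)&(p[:,0]>300)&(p[:,0]<700)&(p[:,1]<-335)
        if m.sum(): print(n,lo,hi,m.sum(),"x",np.percentile(p[m,0],[1,99]).round(),"ymax",np.percentile(p[m,1],[90,99]).round())
E
```

```text
top
0.02745 [631.4  10.3 142.  -25.9]
0.02754 [630.3  10.2 146.2  24.2]
0.02763 [630.3  10.3 147.7  28. ]
0.02782 [630.3  10.2 147.4 -24.8]
scene
0.03728 [628.   11.8 142.4  27.6]
0.03729 [627.8  11.9 142.   23.2]
0.03755 [629.   11.7 144.1 -30. ]
0.03777 [626.7  12.  141.3  18.3]
top 60 120 1928 x [304. 561.] ymax [-506. -503.]
top 120 260 7550 x [302. 566.] ymax [-508. -504.]
scene 60 120 2585 x [300. 575.] ymax [-505. -502.]
scene 120 260 7661 x [301. 573.] ymax [-507. -503.]
```

Fitted hexagon angle is about 27° (mod 60), so q0 is about 2.51 rad, which lies in the stated range. It needs about 126° clockwise, plus about 12° of socket play. Now I write a planner that gives me row numbers.

```bash
cat > plan.py <<'E'
"""plan.py g x y z psi [step]  (TCP target; '-' keeps current) -> equal rows for jog_arm from the measured pose"""
import sys,json
from h import *
o=get_obs();M=rot(o["orientation"]);psi=np.degrees(np.arctan2(M[1,0],M[0,0]))%360
print("t",round(o["t"],2),"tcp",o["ee_pos"].round(1),"psi",round(psi,2),"tilt",round(np.degrees(np.arccos(-M[2,2])),2),"w",round(o["width"],1),"gf",round(o["grasp_force"],1),"F",o["ft_force"].round(1),"M",o["moment"].round(3),"q",o["qpos"].round(2))
if len(sys.argv)>2:
    g=float(sys.argv[1]);a=sys.argv[2:6]
    tgt=np.array([o["ee_pos"][i] if a[i]=="-" else float(a[i]) for i in range(3)])
    tp=psi if a[3]=="-" else float(a[3]);step=float(sys.argv[6]) if len(sys.argv)>6 else 45
    d=tgt-o["ee_pos"];dp=tp-psi
    n=max(1,int(np.ceil(np.linalg.norm(d)/step)),int(np.ceil(abs(dp)/8.2)))
    rows=[]
    for i in range(n):
        p=psi+dp*i/n;c,s=np.cos(np.radians(p)),np.sin(np.radians(p));v=d/n/100
        rows.append([g,[round(v[0]*c+v[1]*s,3),round(v[0]*s-v[1]*c,3),round(-v[2],3)],[0,0,round(-dp/n/45,3)]])
    print(n,json.dumps(rows))
E
python3 plan.py 1 245 -315 200 16.3
```

```text
t 0.1 tcp [ 241.4 -575.9  201.2] psi 22.73 tilt 0.08 w 87.7 gf 0.0 F [-0.3 -0.1  0.5] M [-0.061 -0.01   0.023] q [-1.19  0.42  1.63  0.    1.09 -0.02]
6 [[1.0, [0.174, -0.399, 0.002], [0, 0, 0.024]], [1.0, [0.166, -0.402, 0.002], [0, 0, 0.024]], [1.0, [0.159, -0.405, 0.002], [0, 0, 0.024]], [1.0, [0.151, -0.408, 0.002], [0, 0, 0.024]], [1.0, [0.143, -0.411, 0.002], [0, 0, 0.024]], [1.0, [0.136, -0.413, 0.002], [0, 0, 0.024]]]
```

jog_arm(
  commands=[
    [1,[0.174,-0.4,0],[0,0,0.024]],
    [1,[0.166,-0.4,0],[0,0,0.024]],
    [1,[0.16,-0.405,0],[0,0,0.024]],
    [1,[0.15,-0.41,0],[0,0,0.024]],
    [1,[0.143,-0.41,0],[0,0,0.024]],
    [1,[0.136,-0.413,0],[0,0,0.024]],
    [1,[0.4,0.12,0],[0,0,0]],
    [1,[0.4,0.12,0.1],[0,0,0]],
    [1,[0.4,0.12,0.2],[0,0,0]],
    [1,[0.4,0.12,0.2],[0,0,0]],
  ],
)

```text
t: 1.1
ee_pos: [414.2, -316.5, 151.6]
orientation: [3.109, 0.444, 0.001]
ft_force: [0.7, 0.5, -0.2]
width: 87.8
grasp_force: 0.0
```

```bash
python3 plan.py 1 526.6 -314.8 90 16.3
```

```text
t 1.1 tcp [ 414.2 -316.5  151.6] psi 16.27 tilt 0.07 w 87.8 gf 0.0 F [ 0.7  0.5 -0.2] M [-0.064  0.017 -0.005] q [-0.68  0.34  1.9  -0.    0.9   0.61]
3 [[1.0, [0.361, 0.099, 0.205], [0, 0, -0.0]], [1.0, [0.361, 0.099, 0.205], [0, 0, -0.0]], [1.0, [0.361, 0.1, 0.205], [0, 0, -0.0]]]
```

jog_arm(
  commands=[
    [1,[0.36,0.1,0.2],[0,0,0]],
    [1,[0.36,0.1,0.2],[0,0,0]],
    [1,[0.36,0.1,0.2],[0,0,0]],
    [1,[0,0,0],[0,0,0]],
  ],
)

```text
t: 1.5
ee_pos: [526.9, -314.2, 88.6]
orientation: [-3.108, -0.447, 0.002]
ft_force: [-0.7, 0.1, 0.7]
width: 87.7
grasp_force: 0.0
```

```bash
python3 plan.py 1 526.6 -314.8 18.5 16.3
```

```text
t 1.5 tcp [ 526.9 -314.2   88.6] psi 16.39 tilt 0.14 w 87.7 gf 0.0 F [-0.7  0.1  0.7] M [-0.008  0.055  0.036] q [-0.56  0.55  1.72  0.    0.87  0.73]
2 [[1.0, [-0.002, 0.003, 0.351], [0, 0, 0.001]], [1.0, [-0.002, 0.003, 0.351], [0, 0, 0.001]]]
```

jog_arm(
  commands=[
    [1,[0,0.003,0.35],[0,0,0]],
    [1,[0,0.003,0.34],[0,0,0]],
    [1,[0,0,0],[0,0,0]],
    [-1,[0,0,0],[0,0,0]],
    [-1,[0,0,0],[0,0,0]],
    [-1,[0,0,0],[0,0,0]],
    [-1,[0,0,0],[0,0,0]],
    [-1,[0,0,0],[0,0,0]],
    [-1,[0,0,0],[0,0,0]],
    [-1,[0,0,0],[0,0,0]],
  ],
)

```text
t: 2.5
ee_pos: [524.6, -315.9, 23.0]
orientation: [3.11, 0.444, 0.0]
ft_force: [0.3, -0.2, 0.1]
width: 35.6
grasp_force: 0.0
```

jog_arm(
  commands=[
    [-1,[0,0,0],[0,0,0]],
    [-1,[0,0,0],[0,0,0]],
    [-1,[0,0,0],[0,0,0]],
  ],
)

```text
t: 2.8
ee_pos: [524.4, -315.5, 22.9]
orientation: [-3.11, -0.444, 0.001]
ft_force: [-1.9, 3.1, 3.0]
width: 31.5
grasp_force: 30.0
```

```bash
python3 plan.py
```

```text
t 2.8 tcp [ 524.4 -315.5   22.9] psi 16.25 tilt 0.04 w 31.5 gf 30.0 F [-1.9  3.1  3. ] M [ 0.443  0.197 -0.072] q [-0.56  0.65  1.75  0.    0.75  0.73]
```

jog_arm(
  commands=[
    [-1,[0,0,-0.1],[0,0,0]],
    [-1,[0,0,-0.2],[0,0,0]],
    [-1,[0,0,-0.25],[0,0,0]],
    [-1,[0,0,-0.2],[0,0,0]],
    [-1,[0,0,0],[0,0,0]],
  ],
)

```text
t: 3.3
ee_pos: [526.0, -316.9, 100.2]
orientation: [3.107, 0.444, 0.005]
ft_force: [0.9, -0.6, -7.2]
width: 31.5
grasp_force: 30.0
```

```bash
python3 plan.py -1 510.6 30.4 90 -9.4 40
```

```text
t 3.3 tcp [ 526.  -316.9  100.2] psi 16.26 tilt 0.25 w 31.5 gf 30.0 F [ 0.9 -0.6 -7.2] M [-0.031 -0.045  0.031] q [-0.56  0.53  1.72 -0.    0.88  0.73]
9 [[-1.0, [0.092, -0.375, 0.011], [0, 0, 0.063]], [-1.0, [0.073, -0.379, 0.011], [0, 0, 0.063]], [-1.0, [0.054, -0.382, 0.011], [0, 0, 0.063]], [-1.0, [0.035, -0.385, 0.011], [0, 0, 0.063]], [-1.0, [0.016, -0.386, 0.011], [0, 0, 0.063]], [-1.0, [-0.004, -0.386, 0.011], [0, 0, 0.063]], [-1.0, [-0.023, -0.386, 0.011], [0, 0, 0.063]], [-1.0, [-0.042, -0.384, 0.011], [0, 0, 0.063]], [-1.0, [-0.061, -0.381, 0.011], [0, 0, 0.063]]]
```

jog_arm(
  commands=[
    [-1,[0.09,-0.375,0.01],[0,0,0.063]],
    [-1,[0.073,-0.38,0.01],[0,0,0.063]],
    [-1,[0.054,-0.38,0.01],[0,0,0.063]],
    [-1,[0.035,-0.385,0.01],[0,0,0.063]],
    [-1,[0.016,-0.385,0.01],[0,0,0.063]],
    [-1,[-0.004,-0.385,0.01],[0,0,0.063]],
    [-1,[-0.023,-0.385,0.01],[0,0,0.063]],
    [-1,[-0.04,-0.385,0.01],[0,0,0.063]],
    [-1,[-0.06,-0.38,0.01],[0,0,0.063]],
    [-1,[0,0,0],[0,0,0]],
  ],
)

```text
t: 4.3
ee_pos: [507.5, 34.5, 87.5]
orientation: [-3.131, 0.249, 0.004]
ft_force: [1.0, -1.3, -7.4]
width: 31.9
grasp_force: 30.0
```

```bash
python3 plan.py -1 510.6 30.4 40 -9.4 30
python3 - <<'E'
from h import *
d=get_image("top");np.save("pics/top1.npy",d,allow_pickle=True)
c=d["image"][100:260,200:340];cv2.imwrite("pics/top1.png",cv2.resize(c,None,fx=4,fy=3.7))
P,ok=cloud(d)
H=cv2.cvtColor(d["image"],cv2.COLOR_BGR2HSV)
E
```

```text
t 4.3 tcp [507.5  34.5  87.5] psi 350.89 tilt 0.15 w 31.9 gf 30.0 F [ 1.  -1.3 -7.4] M [-0.029  0.021  0.019] q [0.04 0.43 1.96 0.   0.76 1.77]
44 [[-1.0, [0.001, 0.001, 0.011], [0, 0, 0.182]], [-1.0, [0.001, 0.001, 0.011], [0, 0, 0.182]], [-1.0, [0.001, 0.001, 0.011], [0, 0, 0.182]], [-1.0, [0.001, 0.0, 0.011], [0, 0, 0.182]], [-1.0, [0.001, 0.0, 0.011], [0, 0, 0.182]], [-1.0, [0.001, 0.0, 0.011], [0, 0, 0.182]], [-1.0, [0.001, -0.0, 0.011], [0, 0, 0.182]], [-1.0, [0.001, -0.0, 0.011], [0, 0, 0.182]], [-1.0, [0.001, -0.0, 0.011], [0, 0, 0.182]], [-1.0, [0.001, -0.001, 0.011], [0, 0, 0.182]], [-1.0, [0.001, -0.001, 0.011], [0, 0, 0.182]], [-1.0, [0.001, -0.001, 0.011], [0, 0, 0.182]], [-1.0, [0.001, -0.001, 0.011], [0, 0, 0.182]], [-1.0, [0.001, -0.001, 0.011], [0, 0, 0.182]], [-1.0, [0.0, -0.001, 0.011], [0, 0, 0.182]], [-1.0, [0.0, -0.001, 0.011], [0, 0, 0.182]], [-1.0, [0.0, -0.001, 0.011], [0, 0, 0.182]], [-1.0, [-0.0, -0.001, 0.011], [0, 0, 0.182]], [-1.0, [-0.0, -0.001, 0.011], [0, 0, 0.182]], [-1.0, [-0.0, -0.001, 0.011], [0, 0, 0.182]], [-1.0, [-0.001, -0.001, 0.011], [0, 0, 
[... 367 characters left out ...]
 [0, 0, 0.182]], [-1.0, [-0.001, 0.0, 0.011], [0, 0, 0.182]], [-1.0, [-0.001, 0.0, 0.011], [0, 0, 0.182]], [-1.0, [-0.001, 0.001, 0.011], [0, 0, 0.182]], [-1.0, [-0.001, 0.001, 0.011], [0, 0, 0.182]], [-1.0, [-0.001, 0.001, 0.011], [0, 0, 0.182]], [-1.0, [-0.001, 0.001, 0.011], [0, 0, 0.182]], [-1.0, [-0.001, 0.001, 0.011], [0, 0, 0.182]], [-1.0, [-0.0, 0.001, 0.011], [0, 0, 0.182]], [-1.0, [-0.0, 0.001, 0.011], [0, 0, 0.182]], [-1.0, [-0.0, 0.001, 0.011], [0, 0, 0.182]], [-1.0, [0.0, 0.001, 0.011], [0, 0, 0.182]], [-1.0, [0.0, 0.001, 0.011], [0, 0, 0.182]], [-1.0, [0.0, 0.001, 0.011], [0, 0, 0.182]], [-1.0, [0.001, 0.001, 0.011], [0, 0, 0.182]], [-1.0, [0.001, 0.001, 0.011], [0, 0, 0.182]]]
```

View pics/top1.png

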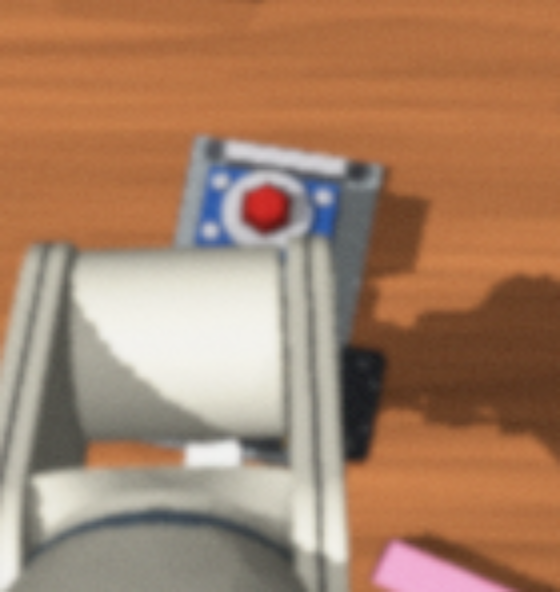

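The block hangs over the plate on the robot's side, its rear end showing at (212,453). I lower it now.

jog_arm(
  commands=[
    [-1,[0.037,0.036,0.2],[0,0,0.006]],
    [-1,[0,0,0.2],[0,0,0]],
    [-1,[0,0,0.15],[0,0,0]],
    [-1,[0,0,0],[0,0,0]],
  ],
)

```text
t: 4.75
ee_pos: [509.9, 25.7, 31.5]
orientation: [3.13, -0.262, -0.008]
ft_force: [-2.0, 0.1, -7.2]
width: 31.6
grasp_force: 30.0
```

```bash
sed -i 's/d=tgt-o\["ee_pos"\];dp=tp-psi/d=tgt-o["ee_pos"];dp=(tp-psi+180)%360-180/' plan.py; python3 plan.py -1 546.1 24.5 27 -9.4 10
```

```text
t 4.75 tcp [509.9  25.7  31.5] psi 350.44 tilt 0.3 w 31.6 gf 30.0 F [-2.   0.1 -7.2] M [0.093 0.154 0.015] q [ 0.03  0.53  1.97 -0.    0.64  1.77]
4 [[-1.0, [0.09, -0.012, 0.011], [0, 0, -0.001]], [-1.0, [0.09, -0.012, 0.011], [0, 0, -0.001]], [-1.0, [0.09, -0.012, 0.011], [0, 0, -0.001]], [-1.0, [0.09, -0.012, 0.011], [0, 0, -0.001]]]
```

jog_arm(
  commands=[
    [-1,[0,-0.04,0],[0,0,0]],
    [-1,[0,0,0],[0,0,0]],
    [-1,[0,0,0],[0,0,0]],
  ],
)

```text
t: 5.05
ee_pos: [513.5, 30.6, 34.6]
orientation: [-3.131, 0.261, -0.002]
ft_force: [-0.5, -0.2, -6.9]
width: 31.6
grasp_force: 30.0
```

```bash
python3 plan.py -1 546.1 24.5 27 -9.4 10
```

```text
t 5.05 tcp [513.5  30.6  34.6] psi 350.48 tilt 0.09 w 31.6 gf 30.0 F [-0.5 -0.2 -6.9] M [0.011 0.048 0.052] q [ 0.04  0.53  1.97 -0.    0.64  1.77]
4 [[-1.0, [0.083, 0.002, 0.019], [0, 0, -0.001]], [-1.0, [0.083, 0.002, 0.019], [0, 0, -0.001]], [-1.0, [0.083, 0.002, 0.019], [0, 0, -0.001]], [-1.0, [0.083, 0.002, 0.019], [0, 0, -0.001]]]
```

jog_arm(
  commands=[
    [-1,[0.11,0,0.01],[0,0,0]],
    [-1,[0.11,0,0.02],[0,0,0]],
    [-1,[0.11,0,0.02],[0,0,0]],
    [-1,[0,0,0.02],[0,0,0]],
    [-1,[0,0,0],[0,0,0]],
    [-1,[0,0,0],[0,0,0]],
    [-1,[0,0,0],[0,0,0]],
  ],
)

```text
t: 5.75
ee_pos: [544.8, 25.2, 26.8]
orientation: [3.131, -0.261, -0.001]
ft_force: [0.1, 0.0, -7.8]
width: 31.7
grasp_force: 30.0
```

```bash
python3 plan.py -1 546.1 24.5 26 -9.4 10
```

```text
t 5.75 tcp [544.8  25.2  26.8] psi 350.47 tilt 0.04 w 31.7 gf 30.0 F [ 0.1  0.  -7.8] M [ 0.032  0.042 -0.003] q [0.02 0.57 1.9  0.   0.67 1.76]
1 [[-1.0, [0.015, 0.005, 0.008], [0, 0, -0.003]]]
```

jog_arm(
  commands=[
    [-1,[0,0,0.015],[0,0,0]],
    [-1,[0,0,0],[0,0,0]],
    [0.3,[0,0,0],[0,0,0]],
    [0.3,[0,0,0],[0,0,0]],
    [0.3,[0,0,0],[0,0,0]],
    [0.3,[0,0,0],[0,0,0]],
    [0.3,[-0.25,0,0],[0,0,0]],
    [0.3,[-0.25,0,0],[0,0,0]],
    [0.3,[0,0,0],[0,0,0]],
    [0.3,[0,0,0],[0,0,0]],
  ],
)

```text
t: 6.75
ee_pos: [496.7, 33.6, 25.7]
orientation: [-3.131, 0.261, -0.002]
ft_force: [-0.6, 0.1, -1.2]
width: 57.0
grasp_force: 0.0
```

jog_arm(
  commands=[
    [-1,[0,0,0],[0,0,0]],
    [-1,[0,0,0],[0,0,0]],
    [-1,[0,0,0],[0,0,0]],
    [-1,[0,0,0],[0,0,0]],
    [-1,[0,0,0],[0,0,0]],
    [-1,[0,0,0],[0,0,0]],
  ],
)

```text
t: 7.35
ee_pos: [496.6, 33.5, 25.4]
orientation: [-3.131, 0.261, -0.001]
ft_force: [2.6, 0.1, -2.9]
width: 31.7
grasp_force: 30.0
```

```bash
python3 plan.py -1 550 24 - -9.4 10
```

```text
t 7.35 tcp [496.6  33.5  25.4] psi 350.47 tilt 0.05 w 31.7 gf 30.0 F [ 2.6  0.1 -2.9] M [ 0.004 -0.325  0.019] q [ 0.04  0.53  2.01 -0.    0.61  1.78]
6 [[-1.0, [0.09, 0.001, -0.0], [0, 0, -0.0]], [-1.0, [0.09, 0.001, -0.0], [0, 0, -0.0]], [-1.0, [0.09, 0.001, -0.0], [0, 0, -0.0]], [-1.0, [0.09, 0.001, -0.0], [0, 0, -0.0]], [-1.0, [0.09, 0.001, -0.0], [0, 0, -0.0]], [-1.0, [0.09, 0.001, -0.0], [0, 0, -0.0]]]
```

jog_arm(
  commands=[
    [-1,[0.1,0,0],[0,0,0]],
    [-1,[0.1,0,0],[0,0,0]],
    [-1,[0.1,0,0],[0,0,0]],
    [-1,[0.1,0,0],[0,0,0]],
    [-1,[0.09,0,0],[0,0,0]],
    [-1,[0,0,0],[0,0,0]],
    [-1,[0,0,0],[0,0,0]],
  ],
)

```text
t: 8.05
ee_pos: [543.1, 25.3, 25.1]
orientation: [3.13, -0.261, -0.004]
ft_force: [-3.5, -0.8, 2.9]
width: 31.5
grasp_force: 30.0
```

```bash
python3 plan.py
```

```text
t 8.05 tcp [543.1  25.3  25.1] psi 350.46 tilt 0.14 w 31.5 gf 30.0 F [-3.5 -0.8  2.9] M [-0.063  0.79  -0.021] q [0.02 0.57 1.9  0.   0.67 1.76]
```

jog_arm(
  commands=[
    [-1,[0.03,0,0],[0,0,0]],
    [-1,[0.02,0,0],[0,0,0]],
    [-1,[0,0,0],[0,0,0]],
  ],
)

```text
t: 8.35
ee_pos: [546.2, 24.7, 25.1]
orientation: [3.13, -0.261, -0.009]
ft_force: [-9.7, 1.1, 9.4]
width: 32.1
grasp_force: 30.0
```

jog_arm(
  commands=[
    [-1,[0.02,0,0],[0,0,0]],
    [-1,[0,0,0],[0,0,0]],
    [-1,[0,0,0],[0,0,0]],
  ],
)

```text
t: 8.65
ee_pos: [547.8, 24.5, 25.1]
orientation: [3.13, -0.261, -0.01]
ft_force: [-9.8, 1.0, 8.5]
width: 31.8
grasp_force: 30.0
```

jog_arm(
  commands=[
    [-1,[0.015,0,0],[0,0,0]],
    [-1,[0,0,0],[0,0,0]],
  ],
)

```text
t: 8.85
ee_pos: [549.1, 24.2, 25.1]
orientation: [3.13, -0.261, -0.01]
ft_force: [-9.9, 2.0, 8.9]
width: 31.7
grasp_force: 30.0
```

jog_arm(
  commands=[
    [-1,[0.015,0,0],[0,0,0]],
    [-1,[0,0,0],[0,0,0]],
  ],
)

```text
t: 9.05
ee_pos: [550.7, 24.0, 25.1]
orientation: [3.13, -0.261, -0.01]
ft_force: [-10.2, 1.0, 8.2]
width: 31.5
grasp_force: 30.0
```

jog_arm(
  commands=[
    [-1,[0,0,0],[0,0,0]],
    [0.3,[0,0,0],[0,0,0]],
    [0.3,[0,0,0],[0,0,0]],
    [0.3,[0,0,0],[0,0,0]],
    [0.3,[0,0,0],[0,0,0]],
    [0.3,[0,0,-0.3],[0,0,0]],
    [0.3,[-0.2,0,-0.4],[0,0,0]],
    [0.3,[-0.2,-0.3,-0.4],[0,0,-0.19]],
    [0.3,[0,-0.45,-0.2],[0,0,-0.19]],
    [0.3,[0.1,-0.45,0],[0,0,-0.19]],
  ],
)

```text
t: 10.05
ee_pos: [527.4, 149.8, 156.2]
orientation: [-3.109, -0.447, -0.01]
ft_force: [1.2, -0.4, -0.4]
width: 57.2
grasp_force: 0.0
```

```bash
cat > look.py <<'E'
from h import *
import sys
O=np.array([631,10.5]);th=np.radians(-9.4);ex=np.array([np.cos(th),np.sin(th)]);ey=np.array([-ex[1],ex[0]])
def fx(p): return np.stack([(p[:,:2]-O)@ex,(p[:,:2]-O)@ey,p[:,2]],1)
for n in("top","scene"):
    d=get_image(n);np.save(f"pics/{n}_{sys.argv[1]}.npy",d,allow_pickle=True);cv2.imwrite(f"pics/{n}_{sys.argv[1]}.png",d["image"])
    P,ok=cloud(d);p=fx(P[ok])
    m=(abs(p[:,2]-56.5)<5)&(abs(p[:,1])<30)&(p[:,0]<-30)&(p[:,0]>-220);q=p[m]
    if len(q)>20: print(n,len(q),"block vis x",np.percentile(q[:,0],[0.5,2,98]).round(1),"y",np.percentile(q[:,1],[2,50,98]).round(1),"z",np.median(q[:,2]).round(1))
    m=(abs(p[:,2]-42)<4)&(abs(p[:,1])<40)&(abs(p[:,0]-52)<25);q=p[m]
    if len(q)>10: print(n,"fence top x",np.percentile(q[:,0],[2,50,98]).round(1),"z",np.median(q[:,2]).round(1))
E
python3 look.py a; python3 plan.py
```

```text
top 395 block vis x [-112.1 -110.9  -31. ] y [-16.4  -1.1  14.2] z 55.9
top fence top x [49.2 55.1 60.8] z 41.5
scene 184 block vis x [-110.1 -109.4  -65.4] y [-14.8   2.   16.4] z 56.1
scene fence top x [27.4 55.3 62.5] z 41.1
t 10.15 tcp [527.  153.  154.1] psi 16.57 tilt 0.27 w 57.0 gf 0.0 F [-0.5  0.3 -0.4] M [-0.002  0.017  0.031] q [0.26 0.37 1.84 0.   0.92 1.54]
```

Rear of the block is at fixture x = -110, as it should be with the block against the fence. Next the driver.

```bash
python3 plan.py 0.3 549.1 335.2 140 43.6 42
```

```text
t 10.15 tcp [527.  153.  154.1] psi 16.57 tilt 0.27 w 57.0 gf 0.0 F [-0.5  0.3 -0.4] M [-0.002  0.017  0.031] q [0.26 0.37 1.84 0.   0.92 1.54]
5 [[0.3, [0.146, -0.337, 0.028], [0, 0, -0.12]], [0.3, [0.177, -0.321, 0.028], [0, 0, -0.12]], [0.3, [0.207, -0.303, 0.028], [0, 0, -0.12]], [0.3, [0.234, -0.282, 0.028], [0, 0, -0.12]], [0.3, [0.26, -0.259, 0.028], [0, 0, -0.12]]]
```

jog_arm(
  commands=[
    [0.3,[0.146,-0.337,0.028],[0,0,-0.12]],
    [0.3,[0.177,-0.32,0.028],[0,0,-0.12]],
    [0.3,[0.207,-0.303,0.028],[0,0,-0.12]],
    [0.3,[0.234,-0.28,0.028],[0,0,-0.12]],
    [0.3,[0.26,-0.26,0.028],[0,0,-0.12]],
    [0.3,[0,0,0],[0,0,0]],
    [0.3,[0,0,0],[0,0,0]],
    [0.3,[0,0,0],[0,0,0]],
  ],
)

```text
t: 10.95
ee_pos: [548.9, 328.8, 138.1]
orientation: [2.922, 1.151, -0.002]
ft_force: [0.1, -0.6, 0.2]
width: 57.3
grasp_force: 0.0
```

```bash
python3 plan.py 0.3 549.1 335.2 82 43.6 30
```

```text
t 10.95 tcp [548.9 328.8 138.1] psi 43.01 tilt 0.07 w 57.3 gf 0.0 F [ 0.1 -0.6  0.2] M [-0.04  -0.004  0.01 ] q [ 0.52  0.52  1.64 -0.    0.99  1.34]
2 [[0.3, [0.023, -0.022, 0.281], [0, 0, -0.007]], [0.3, [0.023, -0.022, 0.281], [0, 0, -0.007]]]
```

jog_arm(
  commands=[
    [0.3,[0.046,-0.046,0],[0,0,-0.014]],
    [0.3,[0,0,0.2],[0,0,0]],
    [0.3,[0,0,0.2],[0,0,0]],
    [0.3,[0,0,0.16],[0,0,0]],
    [0.3,[0,0,0],[0,0,0]],
    [0.3,[0,0,0],[0,0,0]],
    [0.3,[0,0,0],[0,0,0]],
  ],
)

```text
t: 11.65
ee_pos: [550.1, 337.0, 83.5]
orientation: [-2.915, -1.17, -0.002]
ft_force: [0.6, 0.0, -0.4]
width: 57.3
grasp_force: 0.0
```

```bash
python3 plan.py 0.3 549.1 335.2 82 43.6 30
```

```text
t 11.65 tcp [550.1 337.   83.5] psi 43.73 tilt 0.09 w 57.3 gf 0.0 F [ 0.6  0.  -0.4] M [-0.009  0.004  0.056] q [0.53 0.6  1.65 0.   0.89 1.34]
1 [[0.3, [-0.019, 0.006, 0.015], [0, 0, 0.003]]]
```

Good. I'll close and lift, watching the grip.

jog_arm(
  commands=[
    [-1,[-0.015,0.006,0.01],[0,0,0]],
    [-1,[0,0,0],[0,0,0]],
    [-1,[0,0,0],[0,0,0]],
    [-1,[0,0,0],[0,0,0]],
    [-1,[0,0,0],[0,0,0]],
    [-1,[0,0,0],[0,0,0]],
    [-1,[0,0,0],[0,0,0]],
    [-1,[0,0,0],[0,0,0]],
  ],
)

```text
t: 12.45
ee_pos: [548.7, 335.3, 81.5]
orientation: [2.915, 1.171, -0.0]
ft_force: [0.1, 0.2, -0.4]
width: 14.1
grasp_force: 29.9
```

```bash
python3 plan.py
```

```text
t 12.45 tcp [548.7 335.3  81.5] psi 43.76 tilt 0.0 w 14.1 gf 29.9 F [ 0.1  0.2 -0.4] M [-0.018 -0.023 -0.036] q [ 0.53  0.6   1.66 -0.    0.89  1.34]
```

jog_arm(
  commands=[
    [-1,[0,0,-0.2],[0,0,0]],
    [-1,[0,0,-0.4],[0,0,-0.18]],
    [-1,[0,0,-0.45],[0,0,-0.18]],
    [-1,[0,0,-0.45],[0,0,-0.18]],
    [-1,[0,0,-0.2],[0,0,-0.18]],
  ],
)

```text
t: 12.95
ee_pos: [550.2, 336.1, 256.0]
orientation: [2.467, 1.944, 0.009]
ft_force: [1.0, -0.1, -2.9]
width: 13.6
grasp_force: 29.9
```

```bash
python3 plan.py -1 631 10.5 250 147 38
```

```text
t 12.95 tcp [550.2 336.1 256. ] psi 76.48 tilt 0.33 w 13.6 gf 29.9 F [ 1.  -0.1 -2.9] M [-0.029 -0.097  0.024] q [ 0.53  0.4   1.54 -0.    1.2   0.77]
9 [[-1.0, [-0.331, 0.172, 0.007], [0, 0, -0.174]], [-1.0, [-0.351, 0.125, 0.007], [0, 0, -0.174]], [-1.0, [-0.365, 0.076, 0.007], [0, 0, -0.174]], [-1.0, [-0.372, 0.026, 0.007], [0, 0, -0.174]], [-1.0, [-0.372, -0.025, 0.007], [0, 0, -0.174]], [-1.0, [-0.365, -0.076, 0.007], [0, 0, -0.174]], [-1.0, [-0.351, -0.125, 0.007], [0, 0, -0.174]], [-1.0, [-0.331, -0.171, 0.007], [0, 0, -0.174]], [-1.0, [-0.305, -0.215, 0.007], [0, 0, -0.174]]]
```

jog_arm(
  commands=[
    [-1,[-0.33,0.17,0],[0,0,-0.174]],
    [-1,[-0.35,0.125,0],[0,0,-0.174]],
    [-1,[-0.365,0.076,0],[0,0,-0.174]],
    [-1,[-0.37,0.026,0],[0,0,-0.174]],
    [-1,[-0.37,-0.025,0],[0,0,-0.174]],
    [-1,[-0.365,-0.076,0],[0,0,-0.174]],
    [-1,[-0.35,-0.125,0],[0,0,-0.174]],
    [-1,[-0.33,-0.17,0],[0,0,-0.174]],
    [-1,[-0.305,-0.215,0],[0,0,-0.174]],
    [-1,[0,0,0],[0,0,0]],
  ],
)

```text
t: 13.95
ee_pos: [627.7, 5.8, 251.0]
orientation: [0.902, 3.009, -0.002]
ft_force: [0.3, -0.2, -2.2]
width: 13.9
grasp_force: 29.9
```

jog_arm(
  commands=[
    [-1,[0,0,0],[0,0,0]],
    [-1,[0,0,0],[0,0,0]],
  ],
)

```text
t: 14.15
ee_pos: [626.8, 10.7, 251.1]
orientation: [-0.903, -3.008, -0.0]
ft_force: [0.1, 0.7, -2.1]
width: 13.7
grasp_force: 29.9
```

```bash
python3 plan.py -1 631 10.5 235 147 38
```

```text
t 14.15 tcp [626.8  10.7 251.1] psi 146.57 tilt 0.06 w 13.7 gf 29.9 F [ 0.1  0.7 -2.1] M [ 0.027 -0.094  0.026] q [-0.    0.38  1.58  0.    1.19 -0.99]
1 [[-1.0, [-0.036, 0.022, 0.161], [0, 0, -0.01]]]
```

jog_arm(
  commands=[
    [-1,[-0.036,0.022,0.1],[0,0,-0.01]],
    [-1,[0,0,0.05],[0,0,0]],
    [-1,[0,0,0],[0,0,0]],
    [-1,[0,0,0],[0,0,0]],
    [-1,[0,0,0],[0,0,0]],
  ],
)

```text
t: 14.65
ee_pos: [631.5, 10.1, 236.6]
orientation: [0.89, 3.013, 0.0]
ft_force: [0.2, -1.2, -2.3]
width: 14.0
grasp_force: 29.9
```

```bash
python3 plan.py -1 631 10.5 215 147 38
python3 - <<'E'
from h import *
d=get_image("scene");c=d["image"][160:320,200:360];cv2.imwrite("pics/s2.png",cv2.resize(c,None,fx=3.7,fy=3.7,interpolation=cv2.INTER_CUBIC))
E
```

```text
t 14.65 tcp [631.5  10.1 236.6] psi 147.08 tilt 0.01 w 14.0 gf 29.9 F [ 0.2 -1.2 -2.3] M [ 0.12  -0.129  0.012] q [-0.    0.4   1.58 -0.    1.16 -1.  ]
1 [[-1.0, [0.007, 0.001, 0.216], [0, 0, 0.002]]]
```

View pics/s2.png

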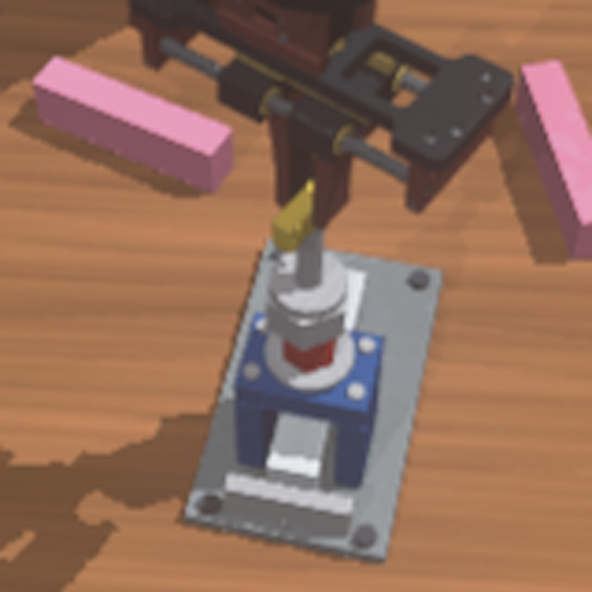

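The picture shows the socket at (308,305) centred over the red head at (308,352), and the block's front end at the fence near (295,465). I descend now.

jog_arm(
  commands=[
    [-1,[0,0,0.08],[0,0,0]],
    [-1,[0,0,0.08],[0,0,0]],
    [-1,[0,0,0.06],[0,0,0]],
    [-1,[0,0,0],[0,0,0]],
    [-1,[0,0,0],[0,0,0]],
  ],
)

```text
t: 15.2
ee_pos: [631.4, 10.0, 214.1]
orientation: [-0.89, -3.012, -0.0]
ft_force: [0.2, 1.1, -2.8]
width: 14.0
grasp_force: 29.8
```

jog_arm(
  commands=[
    [-1,[0,0,0.05],[0,0,0]],
    [-1,[0,0,0.05],[0,0,0]],
    [-1,[0,0,0],[0,0,0]],
    [-1,[0,0,0],[0,0,0]],
  ],
)

```text
t: 15.6
ee_pos: [631.3, 10.0, 204.1]
orientation: [-0.89, -3.012, -0.0]
ft_force: [0.8, 2.4, -3.6]
width: 13.6
grasp_force: 29.8
```

```bash
python3 plan.py
```

```text
t 15.6 tcp [631.3  10.  204.1] psi 147.07 tilt 0.03 w 13.6 gf 29.8 F [ 0.8  2.4 -3.6] M [ 0.578 -0.3   -0.024] q [-0.    0.43  1.61  0.    1.1  -1.  ]
```

jog_arm(
  commands=[
    [-1,[0,0,0.02],[0,0,0]],
    [-1,[0,0,0],[0,0,0]],
    [-1,[0,0,0],[0,0,0]],
  ],
)

```text
t: 15.9
ee_pos: [631.4, 9.9, 202.5]
orientation: [-0.891, -3.013, -0.0]
ft_force: [0.4, 2.4, -2.5]
width: 13.6
grasp_force: 29.8
```

```bash
python3 plan.py
```

```text
t 15.9 tcp [631.4   9.9 202.5] psi 147.07 tilt 0.01 w 13.6 gf 29.8 F [ 0.4  2.4 -2.5] M [ 0.626 -0.209 -0.038] q [-0.    0.43  1.61  0.    1.1  -1.  ]
```

jog_arm(
  commands=[
    [-1,[0.004,0.006,0.005],[0,0,0.13]],
    [-1,[0,0,0],[0,0,0]],
    [-1,[0,0,0],[0,0,0]],
  ],
)

```text
t: 16.2
ee_pos: [631.5, 10.4, 202.1]
orientation: [1.039, 2.964, -0.0]
ft_force: [0.1, 1.0, -3.4]
width: 13.8
grasp_force: 29.8
```

```bash
python3 plan.py
```

```text
t 16.2 tcp [631.5  10.4 202.1] psi 141.36 tilt 0.02 w 13.8 gf 29.8 F [ 0.1  1.  -3.4] M [ 0.328 -0.286 -0.017] q [-0.    0.43  1.61 -0.    1.09 -0.9 ]
```

jog_arm(
  commands=[
    [-1,[0,0,0],[0,0,0.1]],
    [-1,[0,0,0],[0,0,0]],
    [-1,[0,0,0],[0,0,0]],
  ],
)

```text
t: 16.5
ee_pos: [631.6, 10.5, 202.1]
orientation: [1.154, 2.922, 0.0]
ft_force: [1.3, 1.2, -3.6]
width: 13.6
grasp_force: 29.8
```

```bash
python3 plan.py
```

```text
t 16.5 tcp [631.6  10.5 202.1] psi 136.89 tilt 0.02 w 13.6 gf 29.8 F [ 1.3  1.2 -3.6] M [ 0.45  -0.394 -0.023] q [-0.    0.43  1.61  0.    1.09 -0.82]
```

jog_arm(
  commands=[
    [-1,[0,0,0],[0,0,0.1]],
    [-1,[0,0,0],[0,0,0]],
    [-1,[0,0,0],[0,0,0]],
  ],
)

```text
t: 16.8
ee_pos: [631.6, 10.5, 202.1]
orientation: [1.268, 2.874, 0.0]
ft_force: [1.9, 1.0, -3.2]
width: 13.3
grasp_force: 29.8
```

```bash
python3 plan.py
```

```text
t 16.8 tcp [631.6  10.5 202.1] psi 132.39 tilt 0.02 w 13.3 gf 29.8 F [ 1.9  1.  -3.2] M [ 0.416 -0.465  0.051] q [-0.    0.43  1.61 -0.    1.09 -0.74]
```

jog_arm(
  commands=[
    [-1,[0,0,0],[0,0,0.1]],
    [-1,[0,0,0],[0,0,0]],
    [-1,[0,0,0],[0,0,0]],
  ],
)

```text
t: 17.1
ee_pos: [631.6, 10.5, 202.0]
orientation: [1.38, 2.822, 0.0]
ft_force: [2.1, 2.8, -2.2]
width: 14.0
grasp_force: 29.8
```

```bash
python3 plan.py
```

```text
t 17.1 tcp [631.6  10.5 202. ] psi 127.9 tilt 0.02 w 14.0 gf 29.8 F [ 2.1  2.8 -2.2] M [ 0.47  -0.547 -0.085] q [-0.    0.43  1.61 -0.    1.09 -0.66]
```

jog_arm(
  commands=[
    [-1,[0,0,0.003],[0,0,0.17]],
    [-1,[0,0,0.003],[0,0,0.17]],
    [-1,[0,0,0.004],[0,0,0.17]],
    [-1,[0,0,0.003],[0,0,0.17]],
    [-1,[0,0,0.004],[0,0,0.17]],
    [-1,[0,0,0.003],[0,0,0.17]],
    [-1,[0,0,0.003],[0,0,0.17]],
    [-1,[0,0,0.004],[0,0,0.17]],
    [-1,[0,0,0],[0,0,0]],
    [-1,[0,0,0],[0,0,0]],
  ],
)

```text
t: 18.1
ee_pos: [631.3, 10.0, 199.3]
orientation: [2.622, 1.729, -0.001]
ft_force: [1.4, -2.2, -3.2]
width: 13.7
grasp_force: 29.8
```

```bash
python3 plan.py -1 - - 196.7 8.4 10
```

```text
t 18.1 tcp [631.3  10.  199.3] psi 66.79 tilt 0.05 w 13.7 gf 29.8 F [ 1.4 -2.2 -3.2] M [-0.545 -0.236 -0.016] q [-0.    0.44  1.62 -0.    1.09  0.4 ]
8 [[-1.0, [0.0, 0.0, 0.003], [0, 0, 0.162]], [-1.0, [0.0, 0.0, 0.003], [0, 0, 0.162]], [-1.0, [0.0, 0.0, 0.003], [0, 0, 0.162]], [-1.0, [0.0, 0.0, 0.003], [0, 0, 0.162]], [-1.0, [0.0, 0.0, 0.003], [0, 0, 0.162]], [-1.0, [0.0, 0.0, 0.003], [0, 0, 0.162]], [-1.0, [0.0, 0.0, 0.003], [0, 0, 0.162]], [-1.0, [0.0, 0.0, 0.003], [0, 0, 0.162]]]
```

jog_arm(
  commands=[
    [-1,[0,0,0.003],[0,0,0.162]],
    [-1,[0,0,0.003],[0,0,0.162]],
    [-1,[0,0,0.003],[0,0,0.162]],
    [-1,[0,0,0.003],[0,0,0.162]],
    [-1,[0,0,0.003],[0,0,0.162]],
    [-1,[0,0,0.003],[0,0,0.162]],
    [-1,[0,0,0.003],[0,0,0.162]],
    [-1,[0,0,0.003],[0,0,0.162]],
    [-1,[0,0,0],[0,0,0]],
    [-1,[0,0,0],[0,0,0]],
  ],
)

```text
t: 19.1
ee_pos: [630.7, 10.3, 196.6]
orientation: [3.133, 0.233, -0.003]
ft_force: [-1.4, -2.1, -2.5]
width: 13.8
grasp_force: 29.9
```

```bash
python3 plan.py
python3 - <<'E'
from h import *
d=get_image("scene");np.save("pics/scene_b.npy",d,allow_pickle=True);c=d["image"][160:320,200:360];cv2.imwrite("pics/s3.png",cv2.resize(c,None,fx=3.7,fy=3.7,interpolation=cv2.INTER_CUBIC))
E
```

```text
t 19.1 tcp [630.7  10.3 196.6] psi 8.51 tilt 0.1 w 13.8 gf 29.9 F [-1.4 -2.1 -2.5] M [-0.663  0.499 -0.066] q [-0.    0.44  1.62 -0.    1.09  1.42]
```

View pics/s3.png

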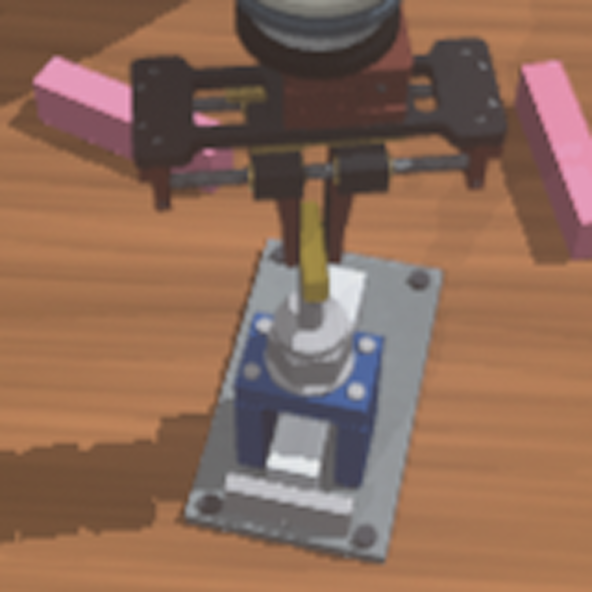

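The driver sits down on the collar and the handle is at the planned angle. To check the screw itself, I lift the driver off and look at the head.

jog_arm(
  commands=[
    [-1,[0,0,-0.15],[0,0,0]],
    [-1,[0,0,-0.25],[0,0,0]],
    [-1,[0,0,-0.2],[0,0,0]],
    [-1,[0,-0.2,-0.1],[0,0,0]],
    [-1,[0,-0.4,0],[0,0,0]],
    [-1,[0,-0.4,0],[0,0,0]],
    [-1,[0,-0.4,0],[0,0,0]],
    [-1,[0,-0.2,0],[0,0,0]],
  ],
)

```text
t: 19.95
ee_pos: [608.5, 172.7, 268.6]
orientation: [-3.131, -0.231, -0.003]
ft_force: [-0.4, -0.0, -2.0]
width: 13.9
grasp_force: 29.9
```

```bash
cat > hex2.py <<'E'
from hexfit import *
def ang(n,d,zt):
    u0,u1,v0,v1={"top":(245,290,140,185),"scene":(260,305,235,285)}[n]
    I=d["image"].astype(float);red=np.clip((I[...,2]-1.3*np.maximum(I[...,0],I[...,1]))/40,0,1)
    m=cv2.resize(red[v0:v1,u0:u1],None,fx=8,fy=8,interpolation=cv2.INTER_LINEAR)
    def f(a,dx,dy):
        q=cv2.convexHull(project(d,hexpts(631+dx,10.5+dy,zt,a)).astype(np.float32));im=np.zeros(m.shape,np.uint8)
        cv2.fillPoly(im,[np.int32(np.round((q-[u0,v0]+.5)*8-.5))],255)
        return ((cv2.GaussianBlur(im,(0,0),5)/255.-m)**2).mean()
    G=[(min(f(a,x,y) for x in np.arange(-4,4.1,1) for y in np.arange(-3,3.1,1)),a) for a in range(0,60,3)]
    return [(a,round(e*1e4)) for e,a in sorted(G)[:6]]
def head(d):
    P,ok=cloud(d);H=cv2.cvtColor(d["image"],cv2.COLOR_BGR2HSV);
    m=ok&((H[...,0]<8)|(H[...,0]>172))&(H[...,1]>120)&(np.hypot(P[...,0]-631,P[...,1]-10.5)<9)&(P[...,2]>125)
    z=P[m][:,2];return len(z),np.round([np.median(z),*np.percentile(z,[70,90])],2)
N={n:get_image(n) for n in("top","scene")}
for n in N:
    a=np.load(f"pics/{n}0.npy",allow_pickle=True).item()
    print(n,"before",ang(n,a,146),head(a),"\n   after",ang(n,N[n],140.5),head(N[n]))
    np.save(f"pics/{n}_c.npy",N[n],allow_pickle=True)
crop=[cv2.resize(N["top"]["image"][130:185,240:295],(400,400),interpolation=cv2.INTER_CUBIC),cv2.resize(N["scene"]["image"][235:285,255:310],(400,400),interpolation=cv2.INTER_CUBIC)]
cv2.imwrite("pics/c4.png",np.hstack(crop))
E
python3 hex2.py; python3 plan.py
```

```text
top before [(33, 144), (27, 146), (30, 147), (36, 147), (42, 148), (24, 149)] (45, array([144.08, 144.85, 145.55])) 
   after [(36, 162), (33, 164), (24, 166), (21, 166), (30, 167), (18, 167)] (44, array([137.67, 138.74, 139.56]))
scene before [(30, 101), (27, 102), (24, 102), (21, 105), (33, 106), (18, 109)] (40, array([143.65, 144.19, 145.24])) 
   after [(30, 138), (33, 140), (27, 142), (21, 144), (36, 145), (24, 146)] (44, array([138.18, 138.67, 139.72]))
t 20.05 tcp [608.6 172.5 268.4] psi 8.5 tilt 0.18 w 13.5 gf 29.9 F [ 0.5 -0.8 -3. ] M [-0.061 -0.02  -0.037] q [0.26 0.37 1.55 0.   1.22 1.68]
```

View pics/c4.png

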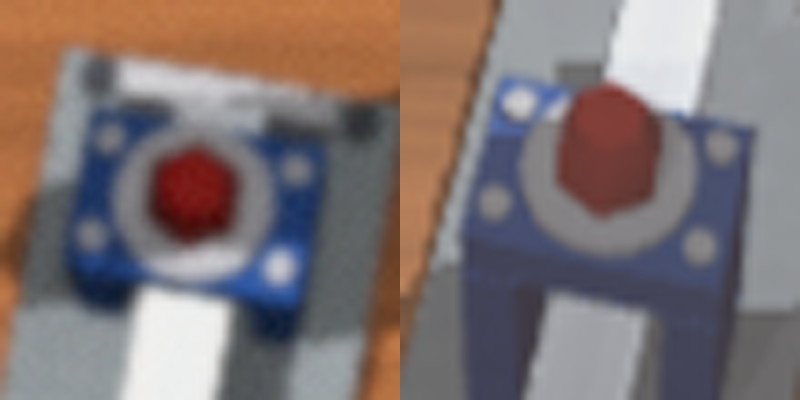

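Head drop measures about 5.8 mm; expected was 5.6 mm for 126°. The fitted angle agrees to within its scatter (mechanically the screw should be at about 21°). So it is set near 4.7 rad. I reseat the driver at ψ of about 23°, inside its play.

```bash
python3 plan.py -1 631 10.5 262 23 40
```

```text
t 20.05 tcp [608.6 172.5 268.4] psi 8.5 tilt 0.18 w 13.5 gf 29.9 F [ 0.5 -0.8 -3. ] M [-0.061 -0.02  -0.037] q [0.26 0.37 1.55 0.   1.22 1.68]
5 [[-1.0, [-0.004, 0.327, 0.013], [0, 0, -0.064]], [-1.0, [-0.02, 0.327, 0.013], [0, 0, -0.064]], [-1.0, [-0.037, 0.325, 0.013], [0, 0, -0.064]], [-1.0, [-0.053, 0.323, 0.013], [0, 0, -0.064]], [-1.0, [-0.069, 0.32, 0.013], [0, 0, -0.064]]]
```

jog_arm(
  commands=[
    [-1,[0,0.327,0.013],[0,0,-0.064]],
    [-1,[-0.02,0.327,0.013],[0,0,-0.064]],
    [-1,[-0.037,0.325,0.013],[0,0,-0.064]],
    [-1,[-0.053,0.323,0.013],[0,0,-0.064]],
    [-1,[-0.07,0.32,0.013],[0,0,-0.064]],
    [-1,[0,0,0],[0,0,0]],
    [-1,[0,0,0],[0,0,0]],
    [-1,[0,0,0],[0,0,0]],
  ],
)

```text
t: 20.85
ee_pos: [630.5, 7.1, 261.0]
orientation: [-3.08, -0.616, -0.001]
ft_force: [-0.2, 0.1, -2.0]
width: 13.6
grasp_force: 30.0
```

```bash
python3 plan.py -1 631.3 10.4 230 23 40
```

```text
t 20.85 tcp [630.5   7.1 261. ] psi 22.6 tilt 0.06 w 13.6 gf 30.0 F [-0.2  0.1 -2. ] M [-0.018  0.006  0.04 ] q [-0.01  0.37  1.56  0.    1.21  1.17]
1 [[-1.0, [0.02, -0.027, 0.31], [0, 0, -0.009]]]
```

jog_arm(
  commands=[
    [-1,[0.02,-0.027,0.1],[0,0,0]],
    [-1,[0,0,0.11],[0,0,0]],
    [-1,[0,0,0.1],[0,0,0]],
    [-1,[0,0,0],[0,0,0]],
    [-1,[0,0,0],[0,0,0]],
    [-1,[0,0,0],[0,0,0]],
  ],
)

```text
t: 21.45
ee_pos: [631.4, 10.0, 229.6]
orientation: [3.081, 0.616, 0.001]
ft_force: [-0.0, -0.4, -2.0]
width: 13.8
grasp_force: 30.0
```

jog_arm(
  commands=[
    [-1,[0,0,0.08],[0,0,0]],
    [-1,[0,0,0.08],[0,0,0]],
    [-1,[0,0,0.06],[0,0,0]],
    [-1,[0,0,0],[0,0,0]],
    [-1,[0,0,0],[0,0,0]],
  ],
)

```text
t: 21.95
ee_pos: [631.0, 10.0, 207.1]
orientation: [-3.081, -0.615, 0.001]
ft_force: [0.2, 0.5, -2.4]
width: 13.6
grasp_force: 30.0
```

```bash
python3 plan.py
```

```text
t 21.95 tcp [631.   10.  207.1] psi 22.6 tilt 0.04 w 13.6 gf 30.0 F [ 0.2  0.5 -2.4] M [ 0.037 -0.004  0.005] q [-0.    0.43  1.61 -0.    1.1   1.17]
```

jog_arm(
  commands=[
    [-1,[0,0,0.05],[0,0,0]],
    [-1,[0,0,0.04],[0,0,0]],
    [-1,[0,0,0.01],[0,0,0]],
    [-1,[0,0,0],[0,0,0]],
    [-1,[0,0,0],[0,0,0]],
  ],
)

```text
t: 22.45
ee_pos: [631.3, 10.0, 197.5]
orientation: [3.081, 0.616, 0.0]
ft_force: [-0.2, -0.2, -1.9]
width: 13.5
grasp_force: 30.0
```

```bash
python3 plan.py
```

```text
t 22.45 tcp [631.3  10.  197.5] psi 22.6 tilt 0.01 w 13.5 gf 30.0 F [-0.2 -0.2 -1.9] M [ 0.014  0.03  -0.001] q [-0.    0.44  1.62  0.    1.09  1.17]
```

jog_arm(
  commands=[
    [-1,[0,0,0.01],[0,0,0]],
    [-1,[0,0,0],[0,0,0]],
    [0,[0,0,0],[0,0,0]],
    [0,[0,0,0],[0,0,0]],
    [0,[0,0,0],[0,0,0]],
    [0,[0,0,0],[0,0,0]],
    [0,[0,0,-0.15],[0,0,0]],
    [0,[0,0,-0.3],[0,0,0]],
    [0,[-0.3,0,-0.2],[0,0,0]],
    [0,[-0.4,-0.1,0],[0,0,0.15]],
  ],
)

```text
t: 23.45
ee_pos: [565.5, -8.1, 265.6]
orientation: [3.11, 0.431, 0.012]
ft_force: [-0.7, 0.7, 0.0]
width: 44.1
grasp_force: 0.0
```

```bash
python3 look.py d; python3 plan.py 0.3 503.6 31.6 130 -9.4 40
```

```text
top 246 block vis x [-112.2 -111.4  -54.1] y [-16.7  -3.5  14.2] z 56.0
scene 78 block vis x [-111.5 -110.3  -70.8] y [-0.4  9.6 16.5] z 56.1
scene fence top x [28.  55.3 62.4] z 41.3
t 23.55 tcp [558.9  -8.2 262.7] psi 15.66 tilt 0.08 w 43.8 gf 0.0 F [-1.1  0.4  0.3] M [-0.043 -0.018 -0.016] q [-0.04  0.26  1.72 -0.    1.16  1.26]
4 [[0.3, [-0.106, -0.133, 0.332], [0, 0, 0.139]], [0.3, [-0.12, -0.121, 0.332], [0, 0, 0.139]], [0.3, [-0.133, -0.107, 0.332], [0, 0, 0.139]], [0.3, [-0.143, -0.092, 0.332], [0, 0, 0.139]]]
```

View pics/scene_d.png

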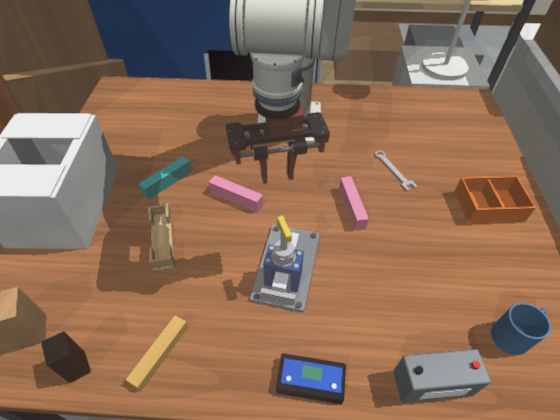

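The driver stands on the screw at (285,240), the cradle is empty, and everything else is unmoved. Now I grip the block's rear and draw it out.

jog_arm(
  commands=[
    [0.3,[-0.25,-0.133,0],[0,0,0.139]],
    [0.3,[-0.25,-0.121,0.3],[0,0,0.139]],
    [0.3,[0,-0.107,0.4],[0,0,0.139]],
    [0.3,[0,-0.092,0.4],[0,0,0.139]],
    [0.3,[0,0,0.3],[0,0,0]],
    [0.3,[0,0,0],[0,0,0]],
    [0.3,[0,0,0],[0,0,0]],
  ],
)

```text
t: 24.25
ee_pos: [509.1, 26.0, 122.1]
orientation: [-3.132, 0.25, -0.0]
ft_force: [0.3, -0.5, 0.2]
width: 57.1
grasp_force: 0.0
```

```bash
python3 plan.py 0.3 540 24.8 85 -9.5 20
```

```text
t 24.25 tcp [509.1  26.  122.1] psi 350.88 tilt 0.01 w 57.1 gf 0.0 F [ 0.3 -0.5  0.2] M [-0.02   0.014 -0.035] q [0.03 0.37 1.94 0.   0.83 1.76]
3 [[0.3, [0.102, -0.012, 0.124], [0, 0, 0.003]], [0.3, [0.102, -0.013, 0.124], [0, 0, 0.003]], [0.3, [0.102, -0.013, 0.124], [0, 0, 0.003]]]
```

jog_arm(
  commands=[
    [0.3,[0.1,-0.012,0.12],[0,0,0.003]],
    [0.3,[0.1,-0.012,0.12],[0,0,0.003]],
    [0.3,[0.1,-0.013,0.12],[0,0,0.003]],
    [0.3,[0,0,0],[0,0,0]],
    [0.3,[0,0,0],[0,0,0]],
    [0.3,[0,0,0],[0,0,0]],
  ],
)

```text
t: 24.85
ee_pos: [538.9, 24.7, 86.8]
orientation: [-3.13, 0.262, -0.003]
ft_force: [0.2, 0.1, -0.3]
width: 56.5
grasp_force: 0.0
```

```bash
python3 plan.py 0.3 540 24.8 26 -9.5 25
```

```text
t 24.85 tcp [538.9  24.7  86.8] psi 350.43 tilt 0.1 w 56.5 gf 0.0 F [ 0.2  0.1 -0.3] M [ 0.038  0.036 -0.083] q [0.02 0.46 1.9  0.   0.78 1.76]
3 [[0.3, [0.004, -0.001, 0.203], [0, 0, -0.001]], [0.3, [0.004, -0.001, 0.203], [0, 0, -0.001]], [0.3, [0.004, -0.001, 0.203], [0, 0, -0.001]]]
```

jog_arm(
  commands=[
    [0.3,[0,0,0.2],[0,0,0]],
    [0.3,[0,0,0.2],[0,0,0]],
    [0.3,[0,0,0.2],[0,0,0]],
    [0.3,[0,0,0],[0,0,0]],
    [0.3,[0,0,0],[0,0,0]],
    [-1,[0,0,0],[0,0,0]],
    [-1,[0,0,0],[0,0,0]],
    [-1,[0,0,0],[0,0,0]],
    [-1,[0,0,0],[0,0,0]],
    [-1,[0,0,0],[0,0,0]],
  ],
)

```text
t: 25.85
ee_pos: [538.8, 25.0, 26.1]
orientation: [-3.13, 0.261, -0.002]
ft_force: [-1.4, 2.1, 6.0]
width: 31.8
grasp_force: 30.0
```

jog_arm(
  commands=[
    [-1,[0,0,0],[0,0,0]],
    [-1,[0,0,0],[0,0,0]],
  ],
)

```text
t: 26.05
ee_pos: [538.9, 24.9, 26.2]
orientation: [-3.13, 0.261, -0.002]
ft_force: [-1.1, 2.0, 6.4]
width: 31.8
grasp_force: 30.0
```

```bash
python3 plan.py
```

```text
t 26.05 tcp [538.9  24.9  26.2] psi 350.45 tilt 0.06 w 31.8 gf 30.0 F [-1.1  2.   6.4] M [0.545 0.203 0.29 ] q [0.02 0.57 1.91 0.   0.66 1.76]
```

jog_arm(
  commands=[
    [-1,[-0.04,0,0],[0,0,0]],
    [-1,[-0.08,0,0],[0,0,0]],
    [-1,[-0.08,0,0],[0,0,0]],
  ],
)

```text
t: 26.35
ee_pos: [521.7, 27.9, 26.2]
orientation: [-3.13, 0.262, -0.01]
ft_force: [6.5, -2.1, -2.1]
width: 31.5
grasp_force: 30.0
```

jog_arm(
  commands=[
    [-1,[-0.08,0,0],[0,0,0]],
    [-1,[-0.08,0,0],[0,0,0]],
  ],
)

```text
t: 26.55
ee_pos: [505.9, 30.6, 26.2]
orientation: [-3.13, 0.262, -0.01]
ft_force: [6.6, -1.4, -1.7]
width: 31.5
grasp_force: 30.0
```

jog_arm(
  commands=[
    [-1,[-0.08,0,0],[0,0,0]],
    [-1,[-0.08,0,0],[0,0,0]],
  ],
)

```text
t: 26.75
ee_pos: [490.0, 33.3, 26.2]
orientation: [-3.13, 0.262, -0.01]
ft_force: [5.2, -0.8, 0.2]
width: 31.2
grasp_force: 30.0
```

jog_arm(
  commands=[
    [-1,[-0.08,0,0],[0,0,0]],
    [-1,[-0.08,0,0],[0,0,0]],
    [-1,[-0.03,0,0],[0,0,0]],
    [-1,[0,0,0],[0,0,0]],
    [-1,[0,0,0],[0,0,0]],
  ],
)

```text
t: 27.25
ee_pos: [469.8, 36.6, 26.1]
orientation: [-3.13, 0.262, -0.004]
ft_force: [3.2, 0.2, 7.0]
width: 31.8
grasp_force: 30.0
```

```bash
python3 plan.py
```

```text
t 27.25 tcp [469.8  36.6  26.1] psi 350.42 tilt 0.15 w 31.8 gf 30.0 F [3.2 0.2 7. ] M [ 0.152 -0.487  0.016] q [0.05 0.5  2.06 0.   0.57 1.79]
```

jog_arm(
  commands=[
    [-1,[0,0,0],[0,0,0]],
    [0.3,[0,0,0],[0,0,0]],
    [0.3,[0,0,0],[0,0,0]],
    [0.3,[0,0,0],[0,0,0]],
    [0.3,[0,0,0],[0,0,0]],
    [0.3,[0,0,-0.3],[0,0,0]],
    [0.3,[0,0,-0.4],[0,0,0]],
    [0.3,[0,-0.3,-0.4],[0,0,0]],
    [0.3,[0,-0.4,-0.3],[0,0,0]],
    [0.3,[0,-0.4,0],[0,0,0]],
  ],
)

```text
t: 28.25
ee_pos: [489.4, 146.6, 169.7]
orientation: [-3.128, 0.264, -0.011]
ft_force: [0.9, -0.5, -0.4]
width: 57.2
grasp_force: 0.0
```

jog_arm(
  commands=[
    [0.3,[0,-0.4,0],[0,0,0]],
    [0.3,[0,-0.4,0],[0,0,0]],
    [0.3,[0,0,0],[0,0,0]],
    [0.3,[0,0,0],[0,0,0]],
  ],
)

```text
t: 28.65
ee_pos: [499.3, 224.2, 164.9]
orientation: [3.13, -0.259, -0.002]
ft_force: [0.6, -0.2, -0.3]
width: 56.9
grasp_force: 0.0
```

```bash
sed -i 's/p\[:,0\]<-30)/p[:,0]<-2)/' look.py; python3 look.py e; python3 plan.py
python3 - <<'E'
import cv2,numpy as np
a=cv2.imread("pics/top_e.png")[120:250,210:320];b=cv2.imread("pics/scene_e.png")[180:310,230:340]
cv2.imwrite("pics/f.png",np.hstack([cv2.resize(x,(396,468),interpolation=cv2.INTER_CUBIC) for x in(a,b)]))
E
```

```text
top 756 block vis x [-181.5 -179.3  -27.3] y [-17.1  -1.9  13.7] z 55.9
top fence top x [48.3 54.5 60.8] z 41.5
scene 328 block vis x [-179.9 -177.9  -75.8] y [-15.    3.7  15.5] z 56.2
scene fence top x [27.5 56.1 62.6] z 40.9
t 28.75 tcp [499.3 222.9 164.9] psi 350.41 tilt 0.09 w 57.4 gf 0.0 F [-0.3  0.3 -0.4] M [ 0.054  0.027 -0.036] q [ 0.4   0.36  1.83 -0.    0.95  2.14]
```

View pics/f.png

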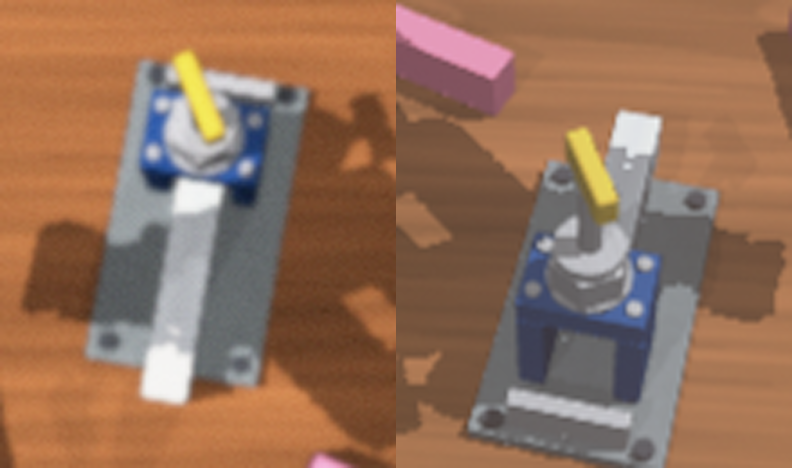

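The block lies flat on the plate with its front end at fixture x of about -20, clear of the tip. The driver is seated upright on the screw. Handing in.

```bash
python3 -c "
from workcell import close_job
print(close_job())"
```

```text
the job is handed in; nothing more can be done
None
```

I handed the job in at about 29 s: the stop is set at about 3 mm of press (within roughly 0.3 mm, judged from the handle angle and head drop since the tip is out of view), the block was drawn out and lies flat on the plate clear of the tip, and the driver stands on the screw head.

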